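# Free the hemmed-in vial and put the cartons back

## Robot

A 7-joint arm with a two-finger parallel gripper is mounted at the origin on a cart in front of the work surface, level with it; the furniture and walls round the work are solid. World frame = base frame: x ahead of the robot, y to its left, z up, the work surface at z = 0. Lengths are in m, angles in rad, forces in N, time in s.
With the tool pointing down it reaches from about 0.4 to 0.875 m from the base axis. Payload 6.5 kg.
Tool frame: the origin (TCP) lies at the very end of the fingers, on their centre line; the grasp point (between the pads) lies r.grasp_offset behind it (r.grasp_offset is the distance from the TCP to the grasp point, in m); z points along the fingers, y is the line along which they close (so a half turn about z gives the same grasp; the last joint's range is limited). The gripper opens to 88 mm and grips with 3 to 60 N. Pads are 18 mm wide; open, the fingers measure 123 mm over their backs; the gripper's body (75 mm by 187 mm) begins 45 mm behind the grasp point.
Start: joints at [-1.292, 0.536, -0.004, 1.538, 0.003, 1.067, -0.071], TCP at [0.22, 0.612, 0.239] pointing down, gripper open.
Joint ranges: [-2.7, 2.7], [-0.37, 2.16], [-1.27, 1.26], [0.24, 2.4], [-1.31, 4.45], [0.19, 1.91], [-2.76, 2.76]. Speed limits (rad/s): [2.39, 2.39, 3.14, 3.14, 3.14, 3.14, 3.14].

## Interface

Orientations are given as a 3x3 rotation matrix whose columns are the frame's x, y, z axes.
In Python, from cell import r gives the robot as it stands.
- The arm moves only by the shell command python3 nudge.py 'ROWS' [FORCE]. ROWS is a JSON list of rows, 1 to 12 of them, each of 7 numbers: dx, dy, dz in m, then a rotation vector rx, ry, rz in rad, then the opening from 0.0 (shut) to 1.0 (fully open); each row is the pose to reach, as a shift and turn from the pose commanded when the command began, along the tool's axes at that moment; what a row does not reach only later rows make up. A row lasts 1/8 s, in which the tool goes at most 0.0625 m and 0.188 rad, less where a joint would pass 70% of its speed; a pose out of reach is approached as far as the arm can. The fingers move at their own pace and stop on an object; FORCE is the grip in N (left out, the last holds). Time passes only in rows, so rows that do not move let the fingers close. It prints the time, the measured TCP pose, the force, the opening and the grip force at its end.
- r.sense(): the state, without advancing time (a new reading comes with each control period).
- r.capture(name): name is "side" or "top"; returns the picture (384x512x3 uint8, blue, green, red); there is no depth.
- r.get_calibration(name): a dict with "vfov" (degrees; the focal length in pixels is half the picture's height over the tangent of half this angle, whatever the lens; pixels are square), "cx", "cy" (the principal point, pixels), "cam_to_world" (4x4, takes a point from camera to world coordinates). Camera axes: x right, y down, z forward; pixel columns grow to the right and rows downward; lengths in m; the calibration is good to about 2 mm. A picture is of the moment at which its call begins. get_calibration takes no time and is no camera call.
- r.close_job(): hands the job in; it is judged then, once.
The state is a dict: "time": time; "joints": joint angles; "qvel": joint speeds; "tau": joint torques, N m; "position": TCP position; "orientation": TCP orientation; "contact_force": force on the tool from outside, world axes, zero at the start; "torque": the same for the moment, N m; "grip_width": opening from 0.0 (shut) to 1.0 (fully open); "finger_force": force on a finger pad.
Only numpy, scipy, OpenCV 4.12 (cv2) and the standard library are available. Lean on these libraries where they do the work, as an engineer would, in place of code of your own. Each camera call takes 0.05 s, during which the arm holds its last target. There are 200 camera calls.

## Task

The small vial on the steel stand is hemmed in by two cartons. Clear both cartons onto the grey side mat, standing upright, and only then take the vial off its stand and set it upright in the middle of the round metal tray; last, put each carton back on its own black pad, upright, centred and lined up with the pad's long side. Never tip the vial over, and leave the stapler and the tape roll where they are.

Things in the scene. Friction and masses are not known exactly. Their poses are not given: they have to be found in the camera images.
- vial: the only vial on the table: upright glass vial with white label and blue flip-off cap, 23 mm across, 49 mm tall, 30 g, loose. Origin: centre of its underside; z is up along it.
- lidded_carton: the larger carton, with a black slip lid: 72 x 132 x 56 mm, long along its own y axis, 0.16 kg, loose, closed and rigid. Grip it across its 70 mm (own x). Origin: centre of its underside. It starts on long_pad.
- flap_carton: the smaller white carton whose end flap is torn up: body 105 mm along its own x, 62 mm along y and 52 mm high (the flap, at one short end, reaches 100 mm), 0.12 kg, loose, rigid. Grip it across its 62 mm (own y). Origin: centre of its underside. It starts on short_pad.
- vial_stand: small L-shaped steel stand, fixed. Origin: on the table, under where the vial stands at the start; its floor there is 4 mm above the table, 32 mm wide (y). Its upright (3 mm thick, 32 mm wide, rounded top 66 mm high) stands 21 to 24 mm from the origin along +x. The two pads lie left and right of it, centres about 57 mm to either side and 42 mm to -x.
- long_pad: thin black pad, 146 x 80 x 3 mm, fixed flat on the table: the home of lidded_carton. Long along its own x axis. Origin: centre of its underside (top 3 mm above).
- short_pad: thin black pad, 118 x 72 x 3 mm, fixed flat on the table: the home of flap_carton. Long along its own x axis. Origin: centre of its underside (top 3 mm above).
- side_mat: grey mat, 180 mm (own x) x 240 mm (own y) x 3 mm, fixed flat on the table to the left or right of the cartons; room for both cartons side by side along its y. Origin: centre of its underside.
- round_tray: round shallow aluminium tray, fixed, 76 mm across, floor 3 mm above the table, rim 9 mm high and 3 mm thick. On the other side from the mat. Origin: centre of its underside.
- stapler: dark blue desk stapler, 148 x 36 x 45 mm, loose, a bystander. Origin: centre of its underside.
- tape_roll: roll of beige fixing tape lying flat, 52 mm across, 25 mm high, loose, a bystander. Origin: centre of its underside.

How it is judged:
By the outcome, as a careful person would: the job done as asked, in the order asked, and still so for the second after the job is handed in, with the robot touching nothing.
It also fails if it takes over 134 s, if anything falls off the work surface, if the arm or the gripper's body presses on something with over 40 N, if the wrist force passes 120 N, or if a joint passes its speed limit or range.

## Working session

There is one attempt and no reset: what is moved stays moved. The work goes in short steps, Python scripts to look and compute and a shell command to move; the robot and the scene stay as the last step left them, time stands still between calls to the robot, and variables do not carry over. Pictures are saved under pics/ and viewed, at most 16 in all, crops included, and the job is handed in when it is done.

```bash
ls; mkdir -p pics
python3 - <<'E'
from cell import r
import cv2,numpy as np
for n in("side","top"):
    cv2.imwrite(f"pics/{n}0.png",r.capture(n)); c=r.get_calibration(n); print(n,c["vfov"],c["cx"],c["cy"],np.round(c["cam_to_world"],4).tolist(),[k for k in c])
s=r.sense();print(s["time"],s["position"],np.round(s["orientation"],3).tolist(),r.grasp_offset,s["grip_width"])
E
```

```text
cell.py
nudge.py
pics
side 56.54869814421326 252.91831354714168 190.43842927658133 [[0.959, -0.1178, 0.2579, 0.321], [-0.2832, -0.3527, 0.8918, -0.7836], [-0.0141, -0.9283, -0.3716, 0.3522], [0.0, 0.0, 0.0, 1.0]] ['vfov', 'cx', 'cy', 'cam_to_world']
top 51.67994882775465 247.4550121037029 189.94571717430472 [[0.0137, -0.9948, 0.1009, 0.4595], [-0.9999, -0.0126, 0.0114, 0.0004], [-0.0101, -0.101, -0.9948, 1.0684], [0.0, 0.0, 0.0, 1.0]] ['vfov', 'cx', 'cy', 'cam_to_world']
0.1 [0.21953768 0.61123703 0.2379618 ] [[-0.941, 0.338, -0.0], [0.338, 0.941, -0.001], [-0.0, -0.002, -1.0]] 0.0187 0.9991609173279601
```

View pics/side0.png

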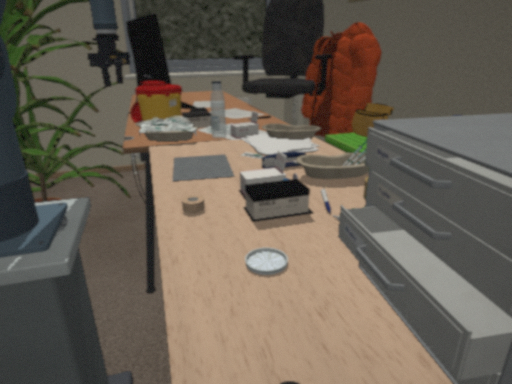

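View pics/top0.png

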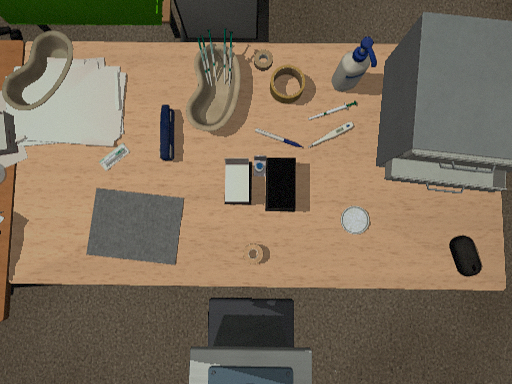

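The side view shows the lidded carton at about (277,200), the white carton behind it at (262,180), the tray at (267,262) and the mat at (202,167). In the top view the vial cap is at (260,164) between the white carton (238,183) and the black-lidded carton (281,184). The mat is at (136,226), the tray at (355,220), the stapler at (167,132) and the tape roll at (255,253).

Run:
```python
import cv2,numpy as np
t=cv2.imread("pics/top0.png")[145:235,205:325]; s=cv2.imread("pics/side0.png")[145:235,215:335]
a=cv2.resize(t,None,fx=5,fy=5,interpolation=cv2.INTER_CUBIC);b=cv2.resize(s,None,fx=5,fy=5,interpolation=cv2.INTER_CUBIC)
cv2.imwrite("pics/ct.png",a);cv2.imwrite("pics/cs.png",b)
```

```text
(no output)
```

View pics/ct.png

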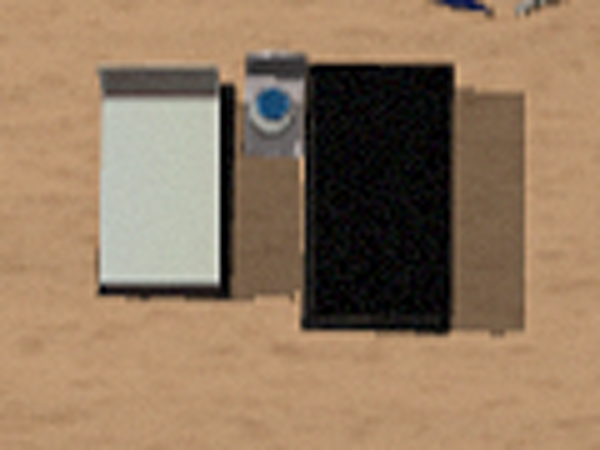

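View pics/cs.png

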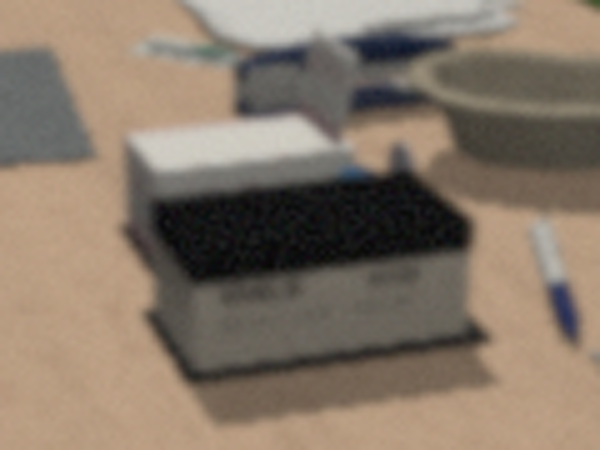

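The crops show the white carton's top at crop x 100–220, y 97–285, with its flap standing at the far (+x) end. The vial sits at crop (270,105) on its stand, and the black lid spans x 304–452, y 65–320. The side crop shows both cartons on their pads, with the lidded one nearer the camera.

```bash
cat > h.py <<'E'
import cv2,numpy as np
from cell import r
C={n:r.get_calibration(n) for n in("side","top")}
def ray(n,p):
    c=C[n];f=192/np.tan(np.radians(c["vfov"])/2);T=np.array(c["cam_to_world"])
    return T[:3,3],T[:3,:3]@np.array([(p[0]-c["cx"])/f,(p[1]-c["cy"])/f,1])
def pl(n,p,z):
    o,d=ray(n,p);return o+d*(z-o[2])/d[2]
def tri(ps,pt):
    (a,u),(b,v)=ray("side",ps),ray("top",pt)
    s=np.linalg.lstsq(np.c_[u,-v],b-a,rcond=None)[0]
    P,Q=a+u*s[0],b+v*s[1];return (P+Q)/2,np.linalg.norm(P-Q)
def rect(n,m,z,box):
    "min-area rectangle (world, plane z) of largest blob of mask m within box x0,y0,x1,y1"
    k=np.zeros_like(m);x0,y0,x1,y1=box;k[y0:y1,x0:x1]=m[y0:y1,x0:x1]
    cs,_=cv2.findContours(k,cv2.RETR_EXTERNAL,cv2.CHAIN_APPROX_NONE);c=max(cs,key=cv2.contourArea)[:,0,:]
    w=np.array([pl(n,p,z)[:2] for p in c]).astype(np.float32)
    (cx,cy),(a,b),th=cv2.minAreaRect(w*1000)
    if a<b:a,b,th=b,a,th+90
    th=(th+90)%180-90   # long-side direction, deg from x
    return np.round([cx,cy,a,b,th,cv2.contourArea(c),*c.mean(0)],1)
def hsv(im):return cv2.cvtColor(im,cv2.COLOR_BGR2HSV)
def st():
    s=r.sense();print("t",s["time"],np.round(s["position"],4),np.round(s["orientation"],3).tolist(),"F",np.round(s["contact_force"],1),"w",round(s["grip_width"],3),"ff",s["finger_force"])
E
python3 - <<'E'
from h import *
t=cv2.imread("pics/top0.png");s=cv2.imread("pics/side0.png")
H=hsv(t);V=H[...,2];S=H[...,1]
white=((V>170)&(S<50)).astype(np.uint8)
print("white",rect("top",white,.055,(220,155,255,210)))
dark=(V<45).astype(np.uint8)
print("lid",rect("top",dark,.059,(262,150,300,220)))
gray=((S<45)&(V>50)&(V<130)).astype(np.uint8)
print("mat",rect("top",gray,.003,(75,180,195,275)))
blue=((H[...,0]>95)&(H[...,0]<125)&(S>90)).astype(np.uint8)
print("cap",rect("top",blue,.053,(250,155,268,175)))
tr=((S<60)&(V>110)).astype(np.uint8)
print("tray",rect("top",tr,.006,(335,200,375,240)))
print("stapler",rect("top",((H[...,0]>100)&(H[...,0]<130)&(S>80)).astype(np.uint8),.04,(150,95,185,170)))
Hs=hsv(s);bs=((Hs[...,0]>95)&(Hs[...,0]<125)&(Hs[...,1]>90)).astype(np.uint8)
print("cap side",rect("side",bs,.053,(278,173,295,184)))
ct=lambda x,y:(205+(x+.5)/5-.5,145+(y+.5)/5-.5); cs=lambda x,y:(215+(x+.5)/5-.5,145+(y+.5)/5-.5)
for nm,a,b in[("white near-left",cs(128,135),ct(100,285)),("white near-right",cs(150,170),ct(220,285)),("lid nearleft",cs(155,207),ct(303,320)),("flap top left",cs(318,38),ct(100,68))]:
    print(nm,tri(a,b))
G=lambda im:(255*(im/255.)**.45).astype(np.uint8)
a=cv2.resize(G(t)[150:222,220:310],None,fx=4.4,fy=4.4,interpolation=cv2.INTER_CUBIC);b=cv2.resize(G(s)[150:222,230:320],None,fx=4.4,fy=4.4,interpolation=cv2.INTER_CUBIC)
cv2.imwrite("pics/g.png",np.hstack([a,b]))
E
```

```text
white [5.814e+02 4.060e+01 9.080e+01 5.950e+01 8.000e-01 8.050e+02 2.365e+02
 1.825e+02]
lid [ 5.7750e+02 -7.2700e+01  1.3660e+02  7.4600e+01  5.0000e-01  1.4555e+03
  2.8010e+02  1.8420e+02]
mat [ 467.5  313.4  238.9  177.5   84.2 5729.5  135.1  226.1]
cap [627.1 -17.6  14.7  12.9 -44.   21.5 259.3 165.4]
tray [ 491.7 -273.9   72.4   71.8  -89.3  599.5  354.4  219.7]
stapler [716.  227.8 146.6  32.1   1.9 548.  167.5 136.1]
cap side [621.7 -25.   14.2   4.8  68.9   2.  284.7 179.8]
white near-left (array([0.53286515, 0.06997046, 0.05351588]), np.float64(0.0026263690848236402))
white near-right (array([0.53091122, 0.00894632, 0.05563895]), np.float64(0.002696681319273317))
lid nearleft (array([ 0.51742234, -0.03466874,  0.05353387]), np.float64(0.005032378240950542))
flap top left (array([0.63748771, 0.06921142, 0.095993  ]), np.float64(0.0015793618880414369))
```

View pics/g.png

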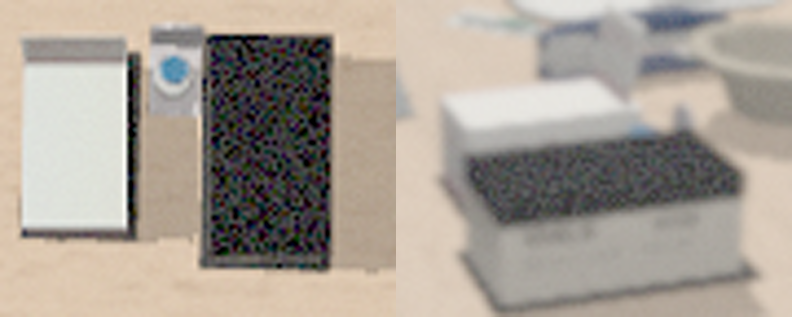

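Gamma-stretched, the black lid's top face shows at crop x 203–332, y 36–257. Triangulated heights are about 55 mm for the white carton and about 54–59 mm for the lid, which agrees with the text. I'll move above the flap carton.

```bash
cat >> h.py <<'E'
def go(x,y,z,yaw=0):
    "row (tool axes) to reach TCP x,y,z pointing down with tool x along -(cos yaw,sin yaw)"
    s=r.sense();R=np.array(s["orientation"]);c,q=np.cos(np.radians(yaw)),np.sin(np.radians(yaw))
    G=np.array([[-c,q,0],[-q,-c,0],[0,0,1]]).T if 0 else np.c_[[-c,-q,0],[-q,c,0],[0,0,-1]]
    d=R.T@(np.array([x,y,z])-s["position"]);w=cv2.Rodrigues(R.T@G)[0].ravel()
    print(np.round(d,4),np.round(w,4),"rows",np.linalg.norm(d)/.0625,np.linalg.norm(w)/.188)
E
python3 -c "
from h import *
go(.578,.040,.16,.7);go(.58,-.0725,.16,.5)"
python3 nudge.py '[[-0.05,-0.04,0,0,0,-0.18,1],[-0.1,-0.08,0,0,0,-0.357,1],[-0.15,-0.12,0.01,0,0,-0.357,1],[-0.2,-0.157,0.02,0,0,-0.357,1],[-0.25,-0.196,0.03,0,0,-0.357,1],[-0.3,-0.236,0.04,0,0,-0.357,1],[-0.35,-0.275,0.05,0,0,-0.357,1],[-0.4,-0.314,0.06,0,0,-0.357,1],[-0.45,-0.353,0.07,0,0,-0.357,1],[-0.5,-0.393,0.08,0,0,-0.357,1],[-0.53,-0.416,0.08,0,0,-0.357,1],[-0.53,-0.416,0.08,0,0,-0.357,1]]' 20; python3 -c "
from h import *
st();go(.578,.040,.015,.7)
cv2.imwrite('pics/t1.png',r.capture('top'));cv2.imwrite('pics/s1.png',r.capture('side'))"
```

```text
time: 1.6
position: [0.5793, 0.0354, 0.1582]
orientation: [[-1.0, -0.004, 0.0], [-0.004, 1.0, -0.003], [-0.0, -0.003, -1.0]]
contact_force: [-0.3, 0.0, -0.8]
grip_width: 1.002
finger_force: 0.0
t 1.6 [0.5793 0.0354 0.1582] [[-1.0, -0.004, 0.0], [-0.004, 1.0, -0.003], [-0.0, -0.003, -1.0]] F [-0.3  0.  -0.8] w 1.002 ff 0.0
[0.0013 0.005  0.1432] [-0.0028  0.0004 -0.0078] rows 2.2927036164964516 0.04428345328151182
```

```bash
python3 nudge.py '[[0,0,0,0,0,0,1],[0,0,0,0,0,0,1],[0,0,0,0,0,0,1]]' | head -2; python3 -c "
from h import *
go(.578,.040,.015,.7)"
```

```text
time: 2.08
position: [0.5777, 0.042, 0.1589]
[-0.0003 -0.002   0.1439] [0.0002 0.0001 0.0014] rows 2.302029953285588 0.00770857636058671
```

View pics/s1.png

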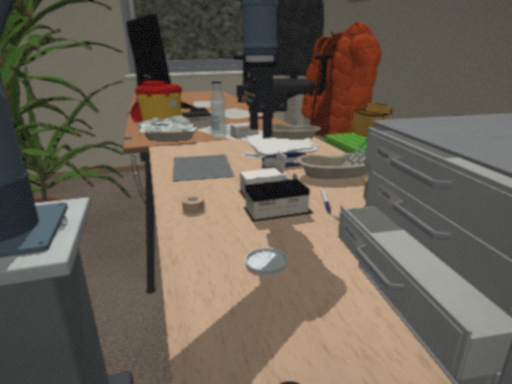

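The gripper is above the flap carton with its fingers at about (267,120). Descending now.

```bash
python3 nudge.py '[[0,-0.001,0.05,0,0,0,1],[0,-0.002,0.1,0,0,0,1],[0,-0.002,0.13,0,0,0,1],[0,-0.002,0.144,0,0,0,1],[0,-0.002,0.144,0,0,0,1],[0,-0.002,0.144,0,0,0,1],[0,-0.002,0.144,0,0,0,0],[0,-0.002,0.144,0,0,0,0],[0,-0.002,0.144,0,0,0,0],[0,-0.002,0.144,0,0,0,0],[0,-0.002,0.144,0,0,0,0],[0,-0.002,0.144,0,0,0,0]]' 20
```

```text
time: 3.58
position: [0.5783, 0.0394, 0.0152]
orientation: [[-1.0, -0.012, 0.001], [-0.012, 1.0, 0.0], [-0.001, 0.0, -1.0]]
contact_force: [-1.7, 1.7, 5.9]
grip_width: 0.7
finger_force: 20.0
```

```bash
python3 nudge.py '[[0,0,-0.02,0,0,0,0],[0,0,-0.06,0,0,0,0],[0,0,-0.11,0,0,0,0],[0.005,0.02,-0.13,0,0,0,0],[0.02,0.07,-0.13,0,0,0,0],[0.04,0.12,-0.13,0,0,0.05,0],[0.055,0.17,-0.13,0,0,0.113,0],[0.07,0.22,-0.13,0,0,0.113,0],[0.085,0.27,-0.13,0,0,0.113,0],[0.1,0.315,-0.13,0,0,0.113,0],[0.106,0.335,-0.13,0,0,0.113,0],[0.106,0.3375,-0.13,0,0,0.113,0]]'; python3 nudge.py '[[0,0,0,0,0,0,0],[0,0,0,0,0,0,0],[0,0,0,0,0,0,0]]'|head -2; python3 -c "
from h import *
go(.468,.3756,.0165,-5.8)"
```

```text
time: 5.08
position: [0.4675, 0.3758, 0.1451]
orientation: [[-0.995, 0.099, 0.0], [0.099, 0.995, -0.0], [-0.0, 0.0, -1.0]]
contact_force: [0.3, -0.1, -0.8]
grip_width: 0.699
finger_force: 20.0
time: 5.45
position: [0.4685, 0.374, 0.1448]
[0.0006 0.0016 0.1283] [-0.0005  0.0002 -0.0014] rows 2.052395535544617 0.007977921752096762
```

```bash
python3 nudge.py '[[0,0.001,0.05,0,0,0,0],[0,0.001,0.09,0,0,0,0],[0,0.001,0.115,0,0,0,0],[0,0.001,0.124,0,0,0,0],[0,0.001,0.128,0,0,0,0],[0,0.001,0.129,0,0,0,0],[0,0.001,0.129,0,0,0,0.0],[0,0.001,0.129,0,0,0,0.85],[0,0.001,0.129,0,0,0,0.9],[0,0.001,0.129,0,0,0,0.9],[0,0.001,0.129,0,0,0,0.9]]'; python3 nudge.py '[[0,0,-0.03,0,0,0,0.95],[0,0,-0.08,0,0,0,1],[0,0,-0.13,0,0,0,1],[0,0,-0.15,0,0,0,1],[0,0,-0.15,0,0,0,1]]'|head -2;python3 -c "
from h import *
go(.578,-.0725,.165,.5);cv2.imwrite('pics/t2.png',r.capture('top'))"
```

```text
time: 6.82
position: [0.4679, 0.3763, 0.0158]
orientation: [[-0.995, 0.101, 0.0], [0.101, 0.995, 0.0], [-0.0, 0.0, -1.0]]
contact_force: [0.8, 0.9, -0.4]
grip_width: 0.898
finger_force: 0.0
time: 7.45
position: [0.4688, 0.3769, 0.1673]
[-0.1539 -0.4362  0.0015] [ 0.0024  0.0024 -0.1096] rows 7.400484687598694 0.5829997567912913
```

```bash
python3 nudge.py '[[-0.015,-0.04,0,0,0,0,1],[-0.03,-0.09,0,0,0,-0.05,1],[-0.05,-0.145,0,0,0,-0.11,1],[-0.07,-0.2,0,0,0,-0.11,1],[-0.09,-0.255,0,0,0,-0.11,1],[-0.11,-0.31,0,0,0,-0.11,1],[-0.128,-0.365,0,0,0,-0.11,1],[-0.144,-0.41,0,0,0,-0.11,1],[-0.152,-0.43,0,0,0,-0.11,1],[-0.154,-0.436,0,0,0,-0.11,1],[-0.154,-0.436,0,0,0,-0.11,1],[-0.154,-0.436,0,0,0,-0.11,1]]'|head -2; python3 nudge.py '[[0,0,0,0,0,0,1],[0,0,0,0,0,0,1]]'|head -2; python3 -c "
from h import *
st();go(.578,-.073,.018,.5)
t=cv2.imread('pics/t2.png');b=cv2.resize(t[145:280,70:330],None,fx=3,fy=3,interpolation=cv2.INTER_CUBIC);cv2.imwrite('pics/t2c.png',b)
H=hsv(t);V=H[...,2]
print('shortpad',rect('top',(V<60).astype(np.uint8),.003,(215,150,253,220)))
print('lid',rect('top',(V<45).astype(np.uint8),.059,(262,150,300,220)))"
```

```text
time: 9.0
position: [0.5769, -0.0712, 0.1653]
time: 9.25
position: [0.5773, -0.0723, 0.1658]
t 9.25 [ 0.5773 -0.0723  0.1658] [[-1.0, -0.01, 0.0], [-0.01, 1.0, 0.0], [-0.0, 0.0, -1.0]] F [-1.  -0.3 -0.1] w 1.0 ff 0.0
[-0.0007 -0.0007  0.1478] [0.0002 0.0001 0.0015] rows 2.3647440362579286 0.007912144890062006
shortpad [5.8640e+02 3.8400e+01 1.1440e+02 7.0400e+01 7.0000e-01 1.0275e+03
 2.3810e+02 1.8270e+02]
lid [ 5.7750e+02 -7.2700e+01  1.3660e+02  7.4600e+01  5.0000e-01  1.4555e+03
  2.8010e+02  1.8420e+02]
```

View pics/t2c.png

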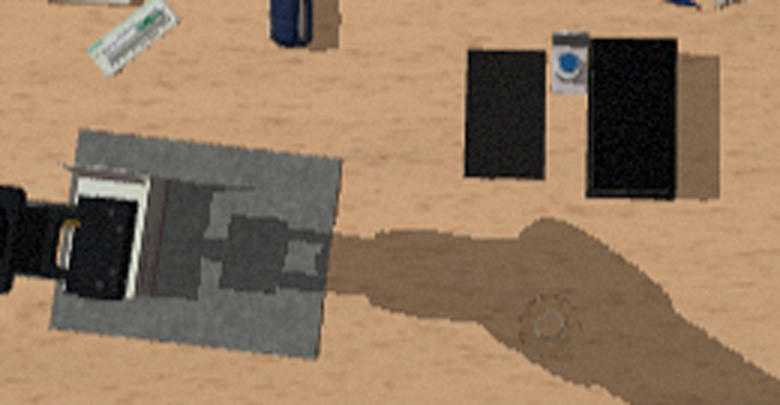

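The flap carton stands on the mat at crop (110,235). The bare short pad is at crop (505,113), centre (0.5864, 0.0384). Next is the lidded carton.

```bash
python3 nudge.py '[[-0.001,-0.001,0.05,0,0,0,1],[-0.001,-0.001,0.1,0,0,0,1],[-0.001,-0.001,0.13,0,0,0,1],[-0.001,-0.001,0.147,0,0,0,1],[-0.001,-0.001,0.147,0,0,0,1],[-0.001,-0.001,0.147,0,0,0,1],[-0.001,-0.001,0.147,0,0,0,0],[-0.001,-0.001,0.147,0,0,0,0],[-0.001,-0.001,0.147,0,0,0,0],[-0.001,-0.001,0.147,0,0,0,0],[-0.001,-0.001,0.147,0,0,0,0]]' 25; python3 -c "
from h import *
go(.4596,.2557,.15,-5.8)"
```

```text
time: 10.62
position: [0.5789, -0.0738, 0.0196]
orientation: [[-1.0, -0.009, 0.001], [-0.009, 1.0, 0.0], [-0.001, 0.0, -1.0]]
contact_force: [-0.7, 0.5, 6.4]
grip_width: 0.791
finger_force: 25.0
[ 0.1161  0.3306 -0.1305] [0.0003 0.0011 0.1104] rows 5.9829123752962 0.5872658441231151
```

```bash
python3 nudge.py '[[0,0,-0.02,0,0,0,0],[0,0,-0.06,0,0,0,0],[0,0,-0.11,0,0,0,0],[0.005,0.02,-0.13,0,0,0,0],[0.025,0.07,-0.13,0,0,0,0],[0.045,0.12,-0.13,0,0,0.05,0],[0.06,0.17,-0.13,0,0,0.11,0],[0.08,0.22,-0.13,0,0,0.11,0],[0.097,0.27,-0.13,0,0,0.11,0],[0.11,0.31,-0.13,0,0,0.11,0],[0.115,0.328,-0.13,0,0,0.11,0],[0.116,0.3305,-0.13,0,0,0.11,0]]'; python3 nudge.py '[[0,0,0,0,0,0,0],[0,0,0,0,0,0,0],[0,0,0,0,0,0,0]]'|head -2; python3 -c "
from h import *
go(.4596,.2557,.0205,-5.8)"
```

```text
time: 12.12
position: [0.4592, 0.2557, 0.1492]
orientation: [[-0.995, 0.099, 0.001], [0.099, 0.995, 0.0], [-0.001, 0.0, -1.0]]
contact_force: [-0.7, -0.3, -1.6]
grip_width: 0.789
finger_force: 25.0
time: 12.5
position: [0.4597, 0.2543, 0.1487]
[0.0003 0.0015 0.1282] [-0.0004  0.0001 -0.0014] rows 2.051267427996228 0.007851692442090242
```

```bash
python3 nudge.py '[[0,0.001,0.05,0,0,0,0],[0,0.001,0.09,0,0,0,0],[0,0.001,0.115,0,0,0,0],[0,0.001,0.124,0,0,0,0],[0,0.001,0.128,0,0,0,0],[0,0.001,0.129,0,0,0,0],[0,0.001,0.129,0,0,0,0.0],[0,0.001,0.129,0,0,0,0.95],[0,0.001,0.129,0,0,0,1],[0,0.001,0.129,0,0,0,1],[0,0.001,0.129,0,0,0,1]]'; python3 nudge.py '[[0,0,-0.03,0,0,0,1],[0,0,-0.08,0,0,0,1],[0,0,-0.13,0,0,0,1],[0,0,-0.15,0,0,0,1],[0,-0.05,-0.15,0,0,0,1],[0,-0.1,-0.15,0,0,0,1],[0,-0.1,-0.15,0,0,0,1]]'|head -2;python3 -c "
from h import *
go(.6271,-.0175,.165,.5);t=r.capture('top');cv2.imwrite('pics/t3.png',t);s=r.capture('side');cv2.imwrite('pics/s3.png',s)
H=hsv(t);V=H[...,2]
print('longpad',rect('top',(V<60).astype(np.uint8),.003,(262,150,300,220)))
cv2.imwrite('pics/c3.png',np.hstack([cv2.resize(t[145:280,70:310],None,fx=1.65,fy=1.65),cv2.resize(s[150:220,240:310],(396,396),interpolation=cv2.INTER_CUBIC)[:223]]) if 0 else cv2.resize(t[145:280,70:330],None,fx=3,fy=3,interpolation=cv2.INTER_CUBIC))
cv2.imwrite('pics/cs3.png',cv2.resize(s[140:230,160:320],None,fx=5,fy=5,interpolation=cv2.INTER_CUBIC))"
```

```text
time: 13.88
position: [0.4594, 0.2564, 0.0198]
orientation: [[-0.995, 0.101, 0.0], [0.101, 0.995, 0.0], [-0.0, 0.0, -1.0]]
contact_force: [0.3, -0.5, 0.7]
grip_width: 1.002
finger_force: 0.0
time: 14.75
position: [0.4488, 0.1528, 0.1697]
[-0.1954 -0.1504  0.0049] [-0.0018 -0.0007 -0.1154] rows 3.946110947733313 0.6138810980946168
longpad [ 5.841e+02 -7.490e+01  1.425e+02  7.900e+01 -1.100e+00  1.440e+03
  2.800e+02  1.841e+02]
```

View pics/c3.png

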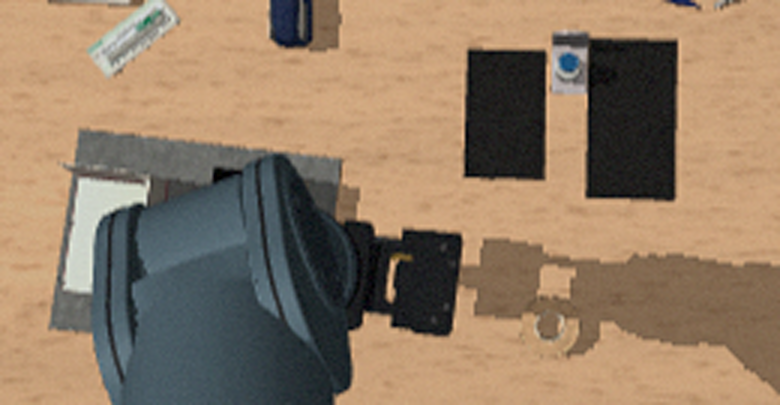

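View pics/cs3.png

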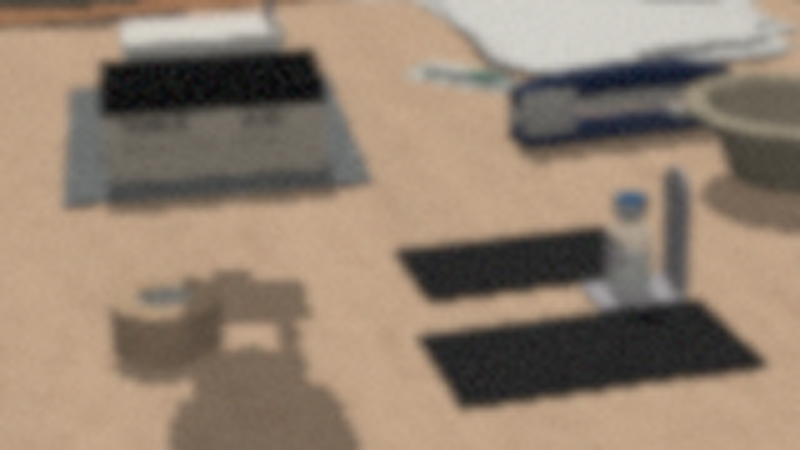

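Both cartons stand on the grey mat. In the side crop the lidded carton's base (about y 190) is inside the mat edge, and both pads are bare. The vial stands on its stand with its cap at side-crop (631,203). Next I'll triangulate the cap and fit the pad edges.

```bash
cat >> h.py <<'E'
def quad(n,m,z,box):
    "rectangle via straight-line fits to the 4 sides of the largest blob: centre, side lengths, angles (mm,deg)"
    k=np.zeros_like(m);x0,y0,x1,y1=box;k[y0:y1,x0:x1]=m[y0:y1,x0:x1]
    k=cv2.morphologyEx(k,cv2.MORPH_CLOSE,np.ones((3,3)))
    cs,_=cv2.findContours(k,cv2.RETR_EXTERNAL,cv2.CHAIN_APPROX_NONE);c=max(cs,key=cv2.contourArea)[:,0,:]
    w=1000*np.array([pl(n,p,z)[:2] for p in c]);cc,sz,_=cv2.minAreaRect(w.astype(np.float32))
    d=w-np.array(cc);L=[]
    hx,hy=np.ptp(w,axis=0)/2
    for a,h,o,ho in((0,hx,1,hy),(1,hy,0,hx)):
        for sg in(1,-1):
            q=w[(sg*d[:,a]>h-7)&(abs(d[:,o])<.8*ho)];L.append(np.polyfit(q[:,o],q[:,a],1))
    xp,xm,yp,ym=L;C0=np.array(cc)
    x=(np.polyval(xp,C0[1])+np.polyval(xm,C0[1]))/2;y=(np.polyval(yp,C0[0])+np.polyval(ym,C0[0]))/2
    dg=lambda v:np.round(np.degrees(np.arctan(v)),2)
    print("c",np.round([x,y],1),"size",np.round([np.polyval(xp,y)-np.polyval(xm,y),np.polyval(yp,x)-np.polyval(ym,x)],1),"ang",dg(yp[0]),dg(ym[0]),-dg(xp[0]),-dg(xm[0]))
E
python3 - <<'E'
from h import *
t=cv2.imread('pics/t3.png');s=cv2.imread('pics/s3.png');t0=cv2.imread('pics/t2.png')
V=hsv(t)[...,2]
d=(V<60).astype(np.uint8)
print("short");quad('top',d,.003,(215,150,253,220))
print("long");quad('top',d,.003,(262,150,300,220))
def cen(im,b):
    H=hsv(im)[b[1]:b[3],b[0]:b[2]];m=((H[...,0]>95)&(H[...,0]<125)&(H[...,1]>110)).astype(np.uint8)
    M=cv2.moments(m,True);return M['m10']/M['m00']+b[0],M['m01']/M['m00']+b[1],M['m00']
a,b=cen(s,(280,174,292,186)),cen(t,(252,157,268,173));print(a,b,tri(a[:2],b[:2]))
print(pl('top',b[:2],.053), "base", pl('side',(160+630/5,140+300/5),.004))
q=t[200:240,335:375];g=cv2.cvtColor(q,cv2.COLOR_BGR2GRAY);S=hsv(q)
m=((S[...,1]<60)).astype(np.uint8);c=max(cv2.findContours(m,0,1)[0],key=cv2.contourArea);(e,ax,_)=cv2.fitEllipse(c);print("tray",e,ax,pl('top',(e[0]+335,e[1]+200),.009),ax[0]*2.7)
q=s[235:290,230:305];S=hsv(q);m=(S[...,1]<60).astype(np.uint8);c=max(cv2.findContours(m,0,1)[0],key=cv2.contourArea);(e2,ax,_)=cv2.fitEllipse(c);print("tray side",e2,ax,pl('side',(e2[0]+230,e2[1]+235),.006),tri((e2[0]+230,e2[1]+235),(e[0]+335,e[1]+200)))
E
```

```text
short
c [587.7  38.5] size [111.9  67.4] ang -1.37 -1.47 0.68 -0.0
longTraceback (most recent call last):
  File "<stdin>", line 6, in <module>
  File "h.py", line 41, in quad
    q=w[(sg*d[:,a]>h-7)&(abs(d[:,o])<.8*ho)];L.append(np.polyfit(q[:,o],q[:,a],1))
                                                      ~~~~~~~~~~^^^^^^^^^^^^^^^^^
    raise TypeError("expected non-empty vector for x")
TypeError: expected non-empty vector for x
```

```bash
cat >> h.py <<'E'
def quad(n,g,thr,z,box,k=8,flip=False):
    "sub-pixel: upsample grey crop, threshold, fit 4 side lines of the dark blob; world mm"
    x0,y0,x1,y1=box;u=cv2.resize(g[y0:y1,x0:x1],None,fx=k,fy=k,interpolation=cv2.INTER_LINEAR)
    m=((u>thr) if flip else (u<thr)).astype(np.uint8);m=cv2.morphologyEx(m,cv2.MORPH_CLOSE,np.ones((2*k+1,)*2))
    m=cv2.morphologyEx(m,cv2.MORPH_OPEN,np.ones((8*k+1,)*2))
    c=max(cv2.findContours(m,0,cv2.CHAIN_APPROX_NONE)[0],key=cv2.contourArea)[:,0,:].astype(float)
    p=(c+.5)/k-.5+[x0,y0];w=np.array([1000*pl(n,q,z)[:2] for q in p])
    C0=(w.max(0)+w.min(0))/2;h=np.ptp(w,axis=0)/2;d=w-C0;L=[]
    for a in(0,1):
        for sg in(1,-1):
            q=w[(sg*d[:,a]>h[a]-8)&(abs(d[:,1-a])<.8*h[1-a])];L.append(np.polyfit(q[:,1-a],q[:,a],1))
    xp,xm,yp,ym=L;v=np.polyval
    x=(v(xp,C0[1])+v(xm,C0[1]))/2;y=(v(yp,C0[0])+v(ym,C0[0]))/2;D=lambda s:round(float(np.degrees(np.arctan(s))),2)
    print("c",np.round([x,y],1),"size",np.round([v(xp,y)-v(xm,y),v(yp,x)-v(ym,x)],1),"edges x",np.round([v(xm,y),v(xp,y)],1),"y",np.round([v(ym,x),v(yp,x)],1),"ang",D(yp[0]),D(ym[0]),D(-xp[0]),D(-xm[0]))
E
python3 - <<'E'
from h import *
t=cv2.imread('pics/t3.png');s=cv2.imread('pics/s3.png')
g=hsv(t)[...,2]
quad('top',g,95,.003,(215,150,254,220));quad('top',g,95,.003,(264,150,304,225));quad('top',hsv(cv2.imread('pics/t2.png'))[...,2],95,.003,(215,150,254,220))
def cen(im,b):
    H=hsv(im)[b[1]:b[3],b[0]:b[2]];m=((H[...,0]>95)&(H[...,0]<125)&(H[...,1]>110)).astype(np.uint8)
    M=cv2.moments(m,True);return M['m10']/M['m00']+b[0],M['m01']/M['m00']+b[1],M['m00']
a,b=cen(s,(280,174,292,186)),cen(t,(252,157,268,173));print(a,b,tri(a[:2],b[:2]))
print(pl('top',b[:2],.053), "base", pl('side',(160+630/5,140+300/5),.004))
q=t[200:240,335:375];S=hsv(q)
m=((S[...,1]<60)).astype(np.uint8);c=max(cv2.findContours(m,0,1)[0],key=cv2.contourArea);(e,ax,_)=cv2.fitEllipse(c);print("tray",e,ax,pl('top',(e[0]+335,e[1]+200),.009),ax[0]*2.7)
q=s[235:290,230:305];S=hsv(q);m=(S[...,1]<60).astype(np.uint8);c=max(cv2.findContours(m,0,1)[0],key=cv2.contourArea);(e2,ax,_)=cv2.fitEllipse(c);print("tray side",e2,ax,pl('side',(e2[0]+230,e2[1]+235),.006),tri((e2[0]+230,e2[1]+235),(e[0]+335,e[1]+200)))
E
```

```text
c [587.4  38.4] size [115.3  71. ] edges x [529.8 645. ] y [ 2.9 73.9] ang -0.61 0.44 0.17 -1.01
c [584.5 -75.3] size [143.   78.9] edges x [513. 656.] y [-114.8  -35.9] ang 0.4 -0.95 -0.73 -0.14
c [587.4  38.5] size [115.5  71.2] edges x [529.6 645.1] y [ 2.9 74. ] ang -0.53 0.45 0.32 -1.42Traceback (most recent call last):
  File "<stdin>", line 8, in <module>
  File "<stdin>", line 7, in cen
ZeroDivisionError: float division by zero
```

Run:
```python
from h import *
t=cv2.imread('pics/t3.png');s=cv2.imread('pics/s3.png')
def cen(im,b):
    q=im[b[1]:b[3],b[0]:b[2]].astype(int);m=(q[...,0]-q[...,2]>35).astype(np.uint8)
    M=cv2.moments(m,True);return M['m10']/max(M['m00'],1)+b[0],M['m01']/max(M['m00'],1)+b[1],M['m00']
a,b=cen(s,(280,174,292,186)),cen(t,(252,157,268,173));print(a,b,tri(a[:2],b[:2]))
print(pl('top',b[:2],.053), "base", pl('side',(160+630/5,140+300/5),.004))
q=t[200:240,335:375];S=hsv(q)
m=((S[...,1]<60)).astype(np.uint8);c=max(cv2.findContours(m,0,1)[0],key=cv2.contourArea);(e,ax,_)=cv2.fitEllipse(c);print("tray",e,ax,pl('top',(e[0]+335,e[1]+200),.009),ax[0]*2.7)
q=s[235:290,230:305];S=hsv(q);m=(S[...,1]<60).astype(np.uint8);c=max(cv2.findContours(m,0,1)[0],key=cv2.contourArea);(e2,ax,_)=cv2.fitEllipse(c);print("tray side",e2,ax,pl('side',(e2[0]+230,e2[1]+235),.006),tri((e2[0]+230,e2[1]+235),(e[0]+335,e[1]+200)))
```

```text
(285.5, 179.5, 4.0) (259.09090909090907, 165.3030303030303, 33.0) (array([ 0.62673973, -0.01710681,  0.05106727]), np.float64(0.0011505879274436078))
[ 0.62697523 -0.01725325  0.053     ] base [ 0.62175304 -0.03425163  0.004     ]
tray (19.495336532592773, 19.684694290161133) (27.154035568237305, 28.323389053344727) [ 0.49103969 -0.27314305  0.009     ] 73.31589603424072
tray side (36.05436325073242, 25.67945671081543) (28.301063537597656, 44.559112548828125) [ 0.4894803  -0.27694375  0.006     ] (array([ 0.49079143, -0.27428177,  0.00414867]), np.float64(0.0008140158020980351))
```

```bash
python3 nudge.py '[[-0.03,-0.02,0,0,0,-0.05,1],[-0.07,-0.05,0,0,0,-0.107,1],[-0.11,-0.085,0,0,0,-0.107,1],[-0.15,-0.117,0,0,0,-0.107,0.8],[-0.18,-0.14,0,0,0,-0.107,0.6],[-0.194,-0.15,0,0,0,-0.107,0.6],[-0.194,-0.15,0,0,0,-0.107,0.6],[-0.194,-0.15,0,0,0,-0.107,0.6],[-0.194,-0.15,0,0,0,-0.107,0.6],[-0.194,-0.15,0,0,0,-0.107,0.6]]' 6; python3 -c "
from h import *
go(.6265,-.0173,.011,0)"
```

```text
time: 16.1
position: [0.6268, -0.011, 0.1699]
orientation: [[-1.0, -0.007, -0.0], [-0.007, 1.0, 0.0], [0.0, 0.0, -1.0]]
contact_force: [-0.4, -0.2, -0.1]
grip_width: 0.6
finger_force: 0.0
[ 0.0004 -0.0064  0.1589] [ 0.0003 -0.0001  0.0073] rows 2.5444415092179407 0.03911086030526063
```

```bash
python3 nudge.py '[[0,-0.006,0.06,0,0,0.007,0.6],[0,-0.006,0.06,0,0,0.007,0.6],[0,-0.006,0.06,0,0,0.007,0.6],[0,-0.006,0.06,0,0,0.007,0.6],[0,-0.006,0.06,0,0,0.007,0.6]]'|head -2; python3 -c "
from h import *
go(.6265,-.0173,.011,0)"
```

```text
time: 16.73
position: [0.6282, -0.0176, 0.1113]
[0.002  0.0003 0.1003] [ 0.0002  0.0025 -0.0005] rows 1.6056097294237888 0.01378579444952336
```

```bash
python3 nudge.py '[[0.001,0,0.03,0,0,0,0.6],[0.001,0,0.06,0,0,0,0.6],[0.001,0,0.085,0,0,0,0.6],[0.001,0,0.1,0,0,0,0.6],[0.001,0,0.1,0,0,0,0.6],[0.001,0,0.1,0,0,0,0.6]]'|head -2; python3 -c "
from h import *
st();s=r.capture('side');t=r.capture('top')
cv2.imwrite('pics/v.png',np.hstack([cv2.resize(t[130:210,220:300],(400,400),interpolation=cv2.INTER_CUBIC),cv2.resize(s[120:220,230:330],(400,400),interpolation=cv2.INTER_CUBIC)]))"
```

```text
time: 17.48
position: [0.6271, -0.0179, 0.0108]
t 17.475 [ 0.6271 -0.0179  0.0108] [[-1.0, 0.001, 0.002], [0.001, 1.0, 0.0], [-0.002, 0.0, -1.0]] F [ 0.2 -0.3 -0. ] w 0.601 ff 0.0
```

View pics/v.png

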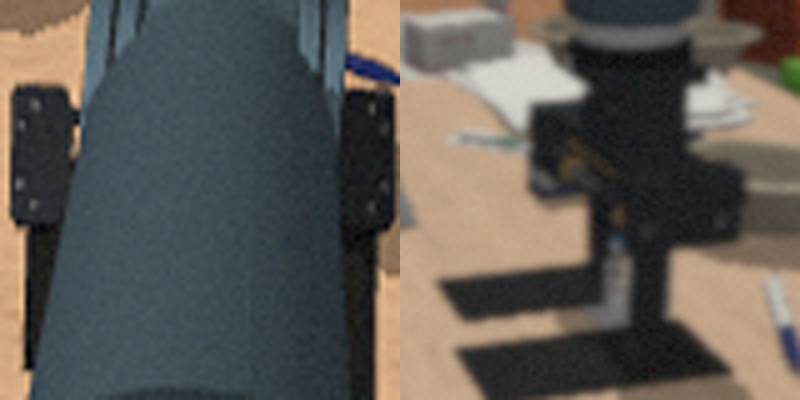

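The side half shows the vial upright at crop (615,285) between the open fingers. Closing gently.

```bash
python3 nudge.py '[[0,0,0,0,0,0,0.5],[0,0,0,0,0,0,0.42],[0,0,0,0,0,0,0.36],[0,0,0,0,0,0,0.32],[0,0,0,0,0,0,0.29],[0,0,0,0,0,0,0.26],[0,0,0,0,0,0,0.23],[0,0,0,0,0,0,0.2],[0,0,0,0,0,0,0.2],[0,0,0,0,0,0,0.0],[0,0,0,0,0,0,0]]' 8; python3 -c "
from h import *
go(.4908,-.274,.15,0)"
```

```text
time: 18.95
position: [0.6262, -0.0179, 0.0097]
orientation: [[-1.0, 0.001, -0.0], [0.001, 1.0, -0.0], [0.0, -0.0, -1.0]]
contact_force: [-1.2, 0.4, -0.5]
grip_width: 0.258
finger_force: 8.0
[ 0.1352 -0.2562 -0.1403] [-0.     -0.     -0.0008] rows 5.150497173423915 0.004370284092802569
```

```bash
python3 nudge.py '[[0,0,-0.02,0,0,0,0],[0,0,-0.06,0,0,0,0],[0,0,-0.1,0,0,0,0],[0.01,-0.02,-0.12,0,0,0,0],[0.03,-0.06,-0.12,0,0,0,0],[0.055,-0.1,-0.12,0,0,0,0],[0.08,-0.15,-0.12,0,0,0,0],[0.1,-0.19,-0.12,0,0,0,0],[0.12,-0.225,-0.12,0,0,0,0],[0.132,-0.248,-0.12,0,0,0,0],[0.135,-0.256,-0.12,0,0,0,0],[0.135,-0.256,-0.12,0,0,0,0]]' 10; python3 nudge.py '[[0,0,0,0,0,0,0],[0,0,0,0,0,0,0],[0,0,0,0,0,0,0]]'|head -2; python3 -c "
from h import *
go(.4908,-.274,.0095,0);s=r.capture('side');t=r.capture('top');cv2.imwrite('pics/t4.png',t)
cv2.imwrite('pics/v2.png',np.hstack([cv2.resize(t[180:260,315:395],(400,400),interpolation=cv2.INTER_CUBIC),cv2.resize(s[190:290,217:317],(400,400),interpolation=cv2.INTER_CUBIC)]))"
```

```text
time: 20.45
position: [0.4916, -0.2736, 0.1304]
orientation: [[-1.0, 0.001, 0.001], [0.001, 1.0, -0.0], [-0.001, -0.0, -1.0]]
contact_force: [-0.1, 0.1, -0.7]
grip_width: 0.256
finger_force: 10.0
time: 20.82
position: [0.4914, -0.2731, 0.1297]
[ 0.0006 -0.0009  0.1202] [ 0.0002 -0.      0.0004] rows 1.9231766709199727 0.0021492981918544134
```

View pics/v2.png

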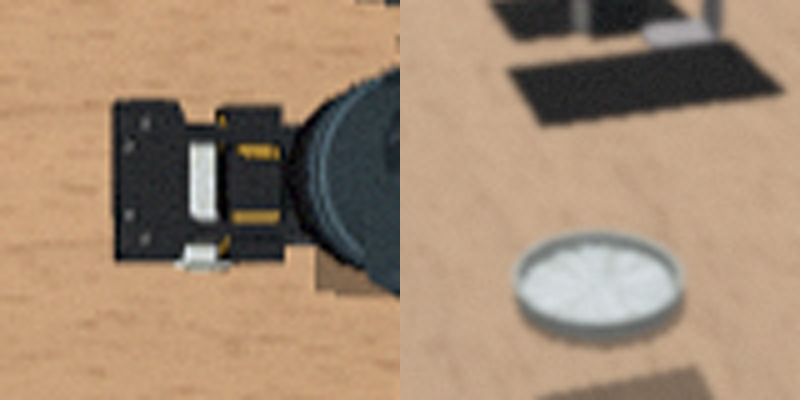

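The side half shows the stand empty and the tray clear at crop (600,285), so the vial is held. Lowering it.

```bash
python3 nudge.py '[[0,-0.001,0.04,0,0,0,0],[0,-0.001,0.08,0,0,0,0],[0,-0.001,0.105,0,0,0,0],[0,-0.001,0.113,0,0,0,0],[0,-0.001,0.117,0,0,0,0],[0,-0.001,0.119,0,0,0,0],[0,-0.001,0.12,0,0,0,0],[0,-0.001,0.12,0,0,0,0]]'; python3 -c "
from h import *
s=r.capture('side');cv2.imwrite('pics/v3.png',cv2.resize(s[180:290,217:317],(500,550),interpolation=cv2.INTER_CUBIC))"
```

```text
time: 21.92
position: [0.4914, -0.2749, 0.0102]
orientation: [[-1.0, 0.001, 0.001], [0.001, 1.0, -0.0], [-0.001, -0.0, -1.0]]
contact_force: [-0.1, 0.4, -0.4]
grip_width: 0.256
finger_force: 10.0
```

View pics/v3.png

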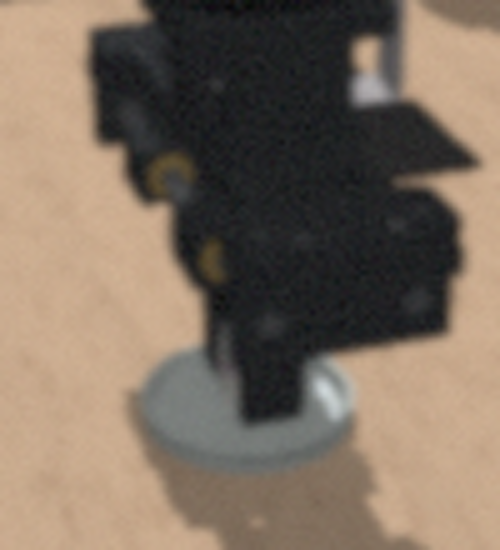

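The gripper holds the vial just over the tray floor, with the finger at crop (270,390). I'll lower it the last millimetre or two, then release.

```bash
python3 nudge.py '[[0,0,0.0005,0,0,0,0],[0,0,0.001,0,0,0,0],[0,0,0.0015,0,0,0,0],[0,0,0.0015,0,0,0,0]]' 5; python3 nudge.py '[[0,0,0,0,0,0,0.27],[0,0,0,0,0,0,0.28],[0,0,0,0,0,0,0.3],[0,0,0,0,0,0,0.32],[0,0,0,0,0,0,0.34],[0,0,0,0,0,0,0.34]]'; python3 nudge.py '[[0,0,-0.015,0,0,0,0.34],[0,0,-0.04,0,0,0,0.34],[0,0,-0.08,0,0,0,0.4],[0,0,-0.12,0,0,0,0.7],[0,0,-0.16,0,0,0,1],[0,0.04,-0.16,0,0,0,1],[0,0.09,-0.16,0,0,0,1],[0,0.14,-0.16,0,0,0,1],[0,0.19,-0.16,0,0,0,1],[0,0.24,-0.16,0,0,0,1],[0,0.27,-0.16,0,0,0,1]]'|head -2;python3 -c "
from h import *
s=r.capture('side');t=r.capture('top');cv2.imwrite('pics/t5.png',t);cv2.imwrite('pics/s5.png',s);st()
cv2.imwrite('pics/v4.png',np.hstack([cv2.resize(t[180:260,315:395],(400,400),interpolation=cv2.INTER_CUBIC),cv2.resize(s[190:290,217:317],(400,400),interpolation=cv2.INTER_CUBIC)]))"
```

```text
time: 22.48
position: [0.4911, -0.2747, 0.0086]
orientation: [[-1.0, 0.001, 0.0], [0.001, 1.0, 0.0], [-0.0, 0.0, -1.0]]
contact_force: [-0.9, -0.5, 5.0]
grip_width: 0.255
finger_force: 5.0
time: 23.22
position: [0.4911, -0.2748, 0.0082]
orientation: [[-1.0, 0.001, 0.0], [0.001, 1.0, -0.0], [-0.0, -0.0, -1.0]]
contact_force: [-0.6, 0.0, 0.1]
grip_width: 0.34
finger_force: 0.0
time: 24.6
position: [0.4912, -0.002, 0.1693]
t 24.7 [ 0.4914 -0.0008  0.1692] [[-1.0, -0.005, 0.001], [-0.005, 1.0, 0.002], [-0.001, 0.002, -1.0]] F [-0.6 -0.   0. ] w 1.003 ff 0.0
```

View pics/v4.png

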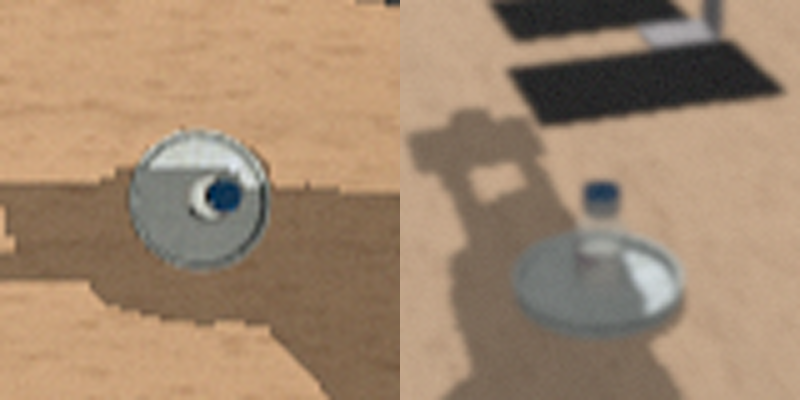

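The vial stands upright in the tray, with its cap at top-crop (223,196). That is shifted outward by parallax relative to the tray centre (200,199). Next I'll check its centring and measure both cartons on the mat.

Run:
```python
from h import *
t=cv2.imread('pics/t5.png');s=cv2.imread('pics/s5.png')
def cen(im,b):
    q=im[b[1]:b[3],b[0]:b[2]].astype(int);m=(q[...,0]-q[...,2]>35).astype(np.uint8)
    M=cv2.moments(m,True);return M['m10']/max(M['m00'],1)+b[0],M['m01']/max(M['m00'],1)+b[1],M['m00']
a,b=cen(s,(255,230,280,245)),cen(t,(345,205,370,232));print(a,b,tri(a[:2],b[:2]),pl('top',b[:2],.052))
g=hsv(t)[...,2]
print("lid");quad('top',g,45,.059,(120,190,185,265))
print("white");quad('top',g,150,.055,(85,190,130,265),flip=True)
cv2.imwrite('pics/m.png',cv2.resize(t[180:270,80:200],None,fx=6,fy=6,interpolation=cv2.INTER_CUBIC))
```

```text
(266.85714285714283, 237.92857142857142, 14.0) (359.58620689655174, 218.6206896551724, 29.0) (array([ 0.49211096, -0.27538231,  0.05003969]), np.float64(0.0012324033584437276)) [ 0.49264053 -0.27502912  0.052     ]
lid
c [463.  254.1] size [127.9  75. ] edges x [399.1 527. ] y [216.6 291.6] ang -5.58 -5.64 -2.55 -2.06
white
c [488.1 386.4] size [128.5  84. ] edges x [423.8 552.3] y [344.4 428.4] ang 3.2 -3.42 -10.82 -5.23
```

View pics/m.png

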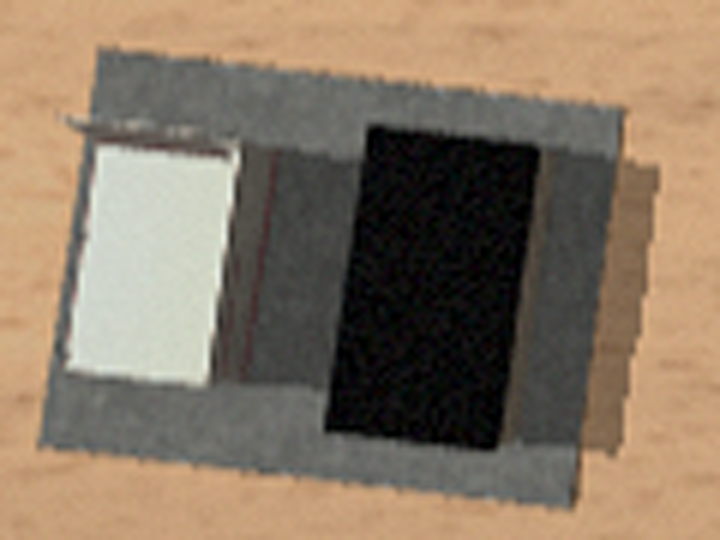

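Run:
```python
from h import *
for f in('s5','s3'):
    g=hsv(cv2.imread(f'pics/{f}.png'))[...,2]
    for th in(60,75):
        quad('side',g,th,.003,(240,199,318,224));
g=hsv(cv2.imread('pics/t5.png'))[...,2]
for f in('t3','t5'):
  g=hsv(cv2.imread(f'pics/{f}.png'))[...,2]
  for th in (70,110): quad('top',g,th,.003,(264,150,304,225)); quad('top',g,th,.003,(215,150,254,220))
c=lambda x,y:(80+(x+.5)/6-.5,180+(y+.5)/6-.5)
for p,z in(((93,145),.055),((238,152),.055),((210,383),.055),((65,372),.055)):print(pl('top',c(*p),z)[:2])
go(.4594,.2564,.17,-5.8)
```

```text
c [582.3 -78.8] size [130.5  67.7] edges x [517.  647.5] y [-112.6  -44.9] ang 0.89 -0.28 -9.51 -9.16
c [582.4 -78.6] size [133.5  72. ] edges x [515.6 649.1] y [-114.6  -42.6] ang 1.23 -0.43 -8.58 -7.83
c [582.5 -78.5] size [130.5  68.6] edges x [517.1 647.6] y [-112.8  -44.2] ang 2.38 -0.33 -8.66 -9.26
c [582.7 -78.3] size [133.6  72.9] edges x [515.7 649.3] y [-114.7  -41.8] ang 2.77 -0.47 -5.39 -8.82
c [584.3 -75.2] size [141.6  77.6] edges x [513.5 655.1] y [-114.   -36.4] ang 0.37 -0.71 -0.44 0.18
c [587.4  38.5] size [114.   69.9] edges x [530.4 644.5] y [ 3.5 73.4] ang -0.85 -0.09 0.46 -0.78
c [584.7 -75.3] size [144.   79.6] edges x [512.7 656.7] y [-115.1  -35.5] ang 0.24 -0.96 -0.73 -0.23
c [587.3  38.4] size [116.1  71.6] edges x [529.3 645.4] y [ 2.6 74.2] ang -0.48 0.43 0.18 -1.43
c [567.5 -81.2] size [174.6  78. ] edges x [480.1 654.7] y [-120.1  -42.1] ang 5.42 3.74 -1.8 -8.05
c [620.2  37.8] size [48.4 68.7] edges x [596.  644.4] y [ 3.5 72.2] ang 4.23 0.73 0.24 -3.15
c [566.7 -77.1] size [179.8  88.4] edges x [476.8 656.6] y [-121.3  -32.9] ang -1.55 3.55 -0.71 0.44
c [566.7  48.6] size [156.3 100.5] edges x [488.5 644.8] y [-1.7 98.8] ang -1.91 3.17 1.75 -1.53
[0.52163065 0.4031377 ]
[0.51944098 0.34068038]
[0.42129406 0.34803492]
[0.42505605 0.40998675]
[ 0.0307  0.2573 -0.0004] [0.0018 0.001  0.1063] rows 4.146505051998301 0.5654391008167352
```

The mat picture shows the lidded carton's top at crop (370,127)–(497,450) and the flap carton's top at (93,145)–(210,383). Both are square on the mat. Fetching the lidded carton first.

```bash
python3 nudge.py '[[0.005,0.04,0,0,0,0.05,1],[0.01,0.09,0,0,0,0.106,1],[0.017,0.14,0,0,0,0.106,1],[0.023,0.19,0,0,0,0.106,1],[0.028,0.235,0,0,0,0.106,1],[0.031,0.257,0,0,0,0.106,1],[0.031,0.257,0,0,0,0.106,1],[0.031,0.257,0,0,0,0.106,1],[0.031,0.257,0,0,0,0.106,1]]'|head -2; python3 -c "
from h import *
st();go(.4594,.2564,.0198,-5.8)"
```

```text
time: 25.82
position: [0.461, 0.2504, 0.1684]
t 25.825 [0.461  0.2504 0.1684] [[-0.994, 0.109, 0.0], [0.109, 0.994, -0.001], [-0.0, -0.001, -1.0]] F [-0.3  0.1 -0.3] w 0.997 ff 0.0
[0.0023 0.0059 0.1486] [-0.0007  0.0003 -0.0082] rows 2.3792767478814043 0.04371852551614566
```

```bash
python3 nudge.py '[[0.002,0.006,0.03,0,0,-0.008,1],[0.002,0.006,0.06,0,0,-0.008,1],[0.002,0.006,0.06,0,0,-0.008,1],[0.002,0.006,0.06,0,0,-0.008,1]]'|head -2; python3 -c "
from h import *
go(.4594,.2564,.0198,-5.8)"
```

```text
time: 26.32
position: [0.4599, 0.2581, 0.1091]
[ 0.0004 -0.0017  0.0893] [0.0003 0.0009 0.0014] rows 1.4293402797152583 0.009014091416301053
```

```bash
python3 nudge.py '[[0,-0.001,0.04,0,0,0,1],[0,-0.001,0.07,0,0,0,1],[0,-0.001,0.089,0,0,0,1],[0,-0.001,0.089,0,0,0,1],[0,-0.001,0.089,0,0,0,1],[0,-0.001,0.089,0,0,0,0],[0,-0.001,0.089,0,0,0,0],[0,-0.001,0.089,0,0,0,0],[0,-0.001,0.089,0,0,0,0],[0,-0.001,0.089,0,0,0,0]]' 25; python3 -c "
from h import *
go(.5807,-.0755,.14,-.3)"
```

```text
time: 27.58
position: [0.4594, 0.2576, 0.0199]
orientation: [[-0.995, 0.099, 0.001], [0.099, 0.995, 0.0], [-0.001, 0.0, -1.0]]
contact_force: [-1.7, -0.7, 6.0]
grip_width: 0.787
finger_force: 25.0
[-0.1537 -0.3194 -0.1201] [ 0.0004  0.0008 -0.0938] rows 5.988154106386424 0.49877116046242365
```

```bash
python3 nudge.py '[[0,0,-0.02,0,0,0,0],[0,0,-0.06,0,0,0,0],[0,0,-0.1,0,0,0,0],[-0.01,-0.02,-0.12,0,0,0,0],[-0.03,-0.07,-0.12,0,0,0,0],[-0.055,-0.12,-0.12,0,0,-0.05,0],[-0.08,-0.17,-0.12,0,0,-0.094,0],[-0.105,-0.22,-0.12,0,0,-0.094,0],[-0.13,-0.27,-0.12,0,0,-0.094,0],[-0.147,-0.305,-0.12,0,0,-0.094,0],[-0.153,-0.318,-0.12,0,0,-0.094,0],[-0.1537,-0.3194,-0.12,0,0,-0.094,0]]'|head -3; python3 nudge.py '[[0,0,0.05,0,0,0,0],[0,0,0.05,0,0,0,0],[0,0,0.05,0,0,0,0],[0,0,0.05,0,0,0,0],[0,0,0.05,0,0,0,0]]'; python3 -c "
from h import *
go(.5807,-.0755,.0198,-.3)"
```

```text
time: 29.08
position: [0.5801, -0.0754, 0.1389]
orientation: [[-1.0, 0.005, -0.001], [0.005, 1.0, 0.0], [0.001, 0.0, -1.0]]
time: 29.7
position: [0.5813, -0.0755, 0.0905]
orientation: [[-1.0, 0.005, 0.002], [0.005, 1.0, -0.0], [-0.002, -0.0, -1.0]]
contact_force: [0.1, -1.0, -1.3]
grip_width: 0.794
finger_force: 25.0
[ 0.0007 -0.      0.0707] [-0.0001  0.0021  0.0006] rows 1.1314759365524893 0.011578540797515016
```

```bash
python3 nudge.py '[[0,0,0.035,0,0,0,0],[0,0,0.055,0,0,0,0],[0,0,0.064,0,0,0,0],[0,0,0.068,0,0,0,0],[0,0,0.07,0,0,0,0],[0,0,0.071,0,0,0,0],[0,0,0.071,0,0,0,0],[0,0,0.071,0,0,0,0.9],[0,0,0.071,0,0,0,1],[0,0,0.071,0,0,0,1],[0,0,0.071,0,0,0,1]]'; python3 nudge.py '[[0,0,-0.03,0,0,0,1],[0,0,-0.08,0,0,0,1],[0,0,-0.13,0,0,0,1],[0.02,0.03,-0.15,0,0,0,1],[0.04,0.08,-0.15,0,0,0,1],[0.06,0.14,-0.15,0,0,0.05,1],[0.08,0.2,-0.15,0,0,0.1,1],[0.1,0.26,-0.15,0,0,0.1,1],[0.1,0.32,-0.15,0,0,0.1,1],[0.1,0.38,-0.15,0,0,0.1,1],[0.1,0.42,-0.15,0,0,0.1,1],[0.1,0.42,-0.15,0,0,0.1,1]]'|head -2;python3 -c "
from h import *
s=r.capture('side');t=r.capture('top');cv2.imwrite('pics/t6.png',t);cv2.imwrite('pics/s6.png',s);st();go(.4679,.3763,.0158,-5.8)
G=lambda im:(255*(im/255.)**.45).astype(np.uint8)
cv2.imwrite('pics/v6.png',np.hstack([cv2.resize(G(t)[150:220,255:310],(440,560),interpolation=cv2.INTER_CUBIC),cv2.resize(G(s)[165:235,240:280],(320,560),interpolation=cv2.INTER_CUBIC)]))
"
```

```text
time: 31.08
position: [0.5805, -0.0755, 0.0182]
orientation: [[-1.0, 0.005, 0.0], [0.005, 1.0, -0.0], [-0.0, -0.0, -1.0]]
contact_force: [0.2, 0.1, 0.2]
grip_width: 1.003
finger_force: 0.0
time: 32.58
position: [0.4811, 0.349, 0.168]
t 32.675 [0.4824 0.3442 0.1679] [[-0.995, 0.105, -0.0], [0.105, 0.995, -0.001], [0.0, -0.001, -1.0]] F [1.2 0.1 0.4] w 1.003 ff 0.0
[0.0178 0.0306 0.152 ] [-0.0011 -0.0002 -0.0035] rows 2.4978172669446392 0.019781034580954662
```

View pics/v6.png

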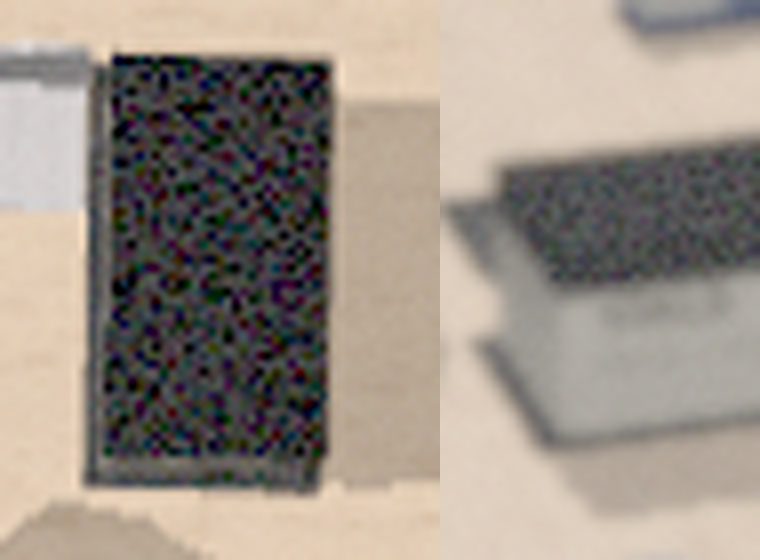

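The lid top spans crop (113,57)–(331,58) at the far end and (103,456)–(323,458) at the near end. The pad rim is visible at left (88) and at the bottom (487).

Run:
```python
from h import *
t=cv2.imread('pics/t6.png')
c=lambda x,y:(255+(x+.5)/8-.5,150+(y+.5)/8-.5)
P=[pl('top',c(*p),.059)[:2]*1000 for p in((113,57),(331,58),(323,458),(103,456))]
print(np.round(P,1),np.mean(P,0));d=(P[0]+P[1]-P[2]-P[3]);print(np.degrees(np.arctan2(d[1],d[0])),np.linalg.norm(d)/2)
for p in((88,65),(84,484),(318,490)):print(pl('top',c(*p),.003)[:2]*1000)
g=cv2.cvtColor(t,cv2.COLOR_BGR2GRAY).astype(float)
print(np.round(g[165:205,262:302].mean(0)).astype(int));print(np.round(g[152:216,272:292].mean(1)).astype(int))
```

```text
[[ 648.8  -41.7]
 [ 649.3 -111.9]
 [ 520.2 -109.5]
 [ 519.9  -39.5]] [584.54653059 -75.64332689]
-0.9977843847288738 128.95650957107617
[656.40563085 -35.51145097]
[513.80051679 -35.45898047]
[ 512.81968724 -113.9397077 ]
[165 166 169 125  23  29  28   8   8   9   9  11   7  10  10   9   9  10
  10   8   9   9  10  10   9   7  10   8   9   8   9   8   8  11  68 111
 107 107 107 106]
[159 161 162 169 121  19   7   8  10   9  10   8  10   7  11   7  10   9
  10   9  10   8   9  10  10   7   9  10   9   9  10   8  10  10   8  10
  10  11   7   9   8  11   9  10  10   9   9   9   9  10   9  10   9   9
   8  28  30  18  19 107 158 167 160 155]
```

The lidded carton's centre is (584.5, −75.6) against the pad's (584.5, −75.3), about 1° off, which is good. Now the flap carton.

```bash
python3 nudge.py '[[0.018,0.031,0,0,0,-0.003,1],[0.018,0.031,0.02,0,0,-0.003,1],[0.018,0.031,0.02,0,0,-0.003,1],[0.018,0.031,0.02,0,0,-0.003,1],[0.018,0.031,0.02,0,0,-0.003,1]]'|head -2; python3 -c "
from h import *
st();go(.4679,.3763,.0158,-5.8)"
```

```text
time: 33.3
position: [0.4686, 0.377, 0.149]
t 33.3 [0.4686 0.377  0.149 ] [[-0.995, 0.103, 0.001], [0.103, 0.995, 0.0], [-0.001, 0.0, -1.0]] F [0.2 1.2 0.1] w 0.999 ff 0.0
[ 0.0008 -0.0008  0.1332] [ 0.0005  0.0009 -0.002 ] rows 2.1310719482421203 0.011928244409234944
```

```bash
python3 nudge.py '[[0.001,-0.001,0.05,0,0,0,1],[0.001,-0.001,0.09,0,0,0,1],[0.001,-0.001,0.12,0,0,0,1],[0.001,-0.001,0.133,0,0,0,1],[0.001,-0.001,0.133,0,0,0,1],[0.001,-0.001,0.133,0,0,0,1],[0.001,-0.001,0.133,0,0,0,0],[0.001,-0.001,0.133,0,0,0,0],[0.001,-0.001,0.133,0,0,0,0],[0.001,-0.001,0.133,0,0,0,0],[0.001,-0.001,0.133,0,0,0,0],[0.001,-0.001,0.133,0,0,0,0]]' 20; python3 -c "
from h import *
go(.5806,.0384,.136,-.3)"
```

```text
time: 34.8
position: [0.4669, 0.3769, 0.0156]
orientation: [[-0.995, 0.102, 0.0], [0.102, 0.995, 0.0], [-0.0, 0.0, -1.0]]
contact_force: [-1.2, -0.7, 5.1]
grip_width: 0.699
finger_force: 20.0
[-0.1475 -0.3252 -0.1204] [ 0.0003  0.0003 -0.0965] rows 6.029832447146328 0.5131579030638608
```

```bash
python3 nudge.py '[[0,0,-0.02,0,0,0,0],[0,0,-0.06,0,0,0,0],[0,0,-0.1,0,0,0,0],[-0.01,-0.02,-0.12,0,0,0,0],[-0.03,-0.07,-0.12,0,0,0,0],[-0.055,-0.12,-0.12,0,0,-0.05,0],[-0.08,-0.17,-0.12,0,0,-0.0965,0],[-0.105,-0.22,-0.12,0,0,-0.0965,0],[-0.125,-0.27,-0.12,0,0,-0.0965,0],[-0.14,-0.31,-0.12,0,0,-0.0965,0],[-0.146,-0.324,-0.12,0,0,-0.0965,0],[-0.1465,-0.3252,-0.12,0,0,-0.0965,0]]'|head -3; python3 nudge.py '[[0,0,0.05,0,0,0,0],[0,0,0.05,0,0,0,0],[0,0,0.05,0,0,0,0],[0,0,0.05,0,0,0,0],[0,0,0.05,0,0,0,0]]'; python3 -c "
from h import *
go(.5796,.0384,.0155,-.3)"
```

```text
time: 36.3
position: [0.5795, 0.0382, 0.1357]
orientation: [[-1.0, 0.006, 0.0], [0.006, 1.0, 0.0], [-0.0, 0.0, -1.0]]
time: 36.92
position: [0.5802, 0.0386, 0.0865]
orientation: [[-1.0, 0.005, 0.002], [0.005, 1.0, 0.0], [-0.002, 0.0, -1.0]]
contact_force: [0.4, -0.8, -1.1]
grip_width: 0.703
finger_force: 20.0
[ 0.0008 -0.0003  0.071 ] [0.0003 0.002  0.0002] rows 1.1361239429580414 0.011077333620079946
```

```bash
python3 nudge.py '[[0,0,0.035,0,0,0,0],[0,0,0.055,0,0,0,0],[0,0,0.064,0,0,0,0],[0,0,0.068,0,0,0,0],[0,0,0.07,0,0,0,0],[0,0,0.071,0,0,0,0],[0,0,0.071,0,0,0,0],[0,0,0.071,0,0,0,0.8],[0,0,0.071,0,0,0,0.9],[0,0,0.071,0,0,0,0.9],[0,0,0.071,0,0,0,0.9]]'; python3 nudge.py '[[0,0,-0.03,0,0,0,1],[0,0,-0.08,0,0,0,1],[0,0,-0.13,0,0,0,1],[0.02,0.03,-0.15,0,0,0,1],[0.04,0.08,-0.15,0,0,0,1],[0.06,0.14,-0.15,0,0,0,1],[0.08,0.2,-0.15,0,0,0,1],[0.1,0.26,-0.15,0,0,0,1],[0.1,0.3,-0.15,0,0,0,1],[0.1,0.32,-0.15,0,0,0,1],[0.1,0.32,-0.15,0,0,0,1],[0.1,0.32,-0.15,0,0,0,1]]'|head -2;python3 -c "
from h import *
s=r.capture('side');t=r.capture('top');cv2.imwrite('pics/t7.png',t);cv2.imwrite('pics/s7.png',s)
cv2.imwrite('pics/v7.png',np.hstack([cv2.resize(t[148:218,220:310],(540,420),interpolation=cv2.INTER_CUBIC),cv2.resize(s[160:280,225:295],(245,420),interpolation=cv2.INTER_CUBIC)]))
H=hsv(t);V=H[...,2]
print(rect('top',((V>150)&(H[...,1]<60)).astype(np.uint8),.055,(220,155,254,210)))
quad('top',V,130,.055,(224,158,254,212),flip=True)
"
```

```text
time: 38.3
position: [0.5794, 0.0384, 0.0142]
orientation: [[-1.0, 0.005, 0.0], [0.005, 1.0, -0.0], [-0.0, -0.0, -1.0]]
contact_force: [0.1, -0.1, -0.6]
grip_width: 0.902
finger_force: 0.0
time: 39.8
position: [0.482, 0.3562, 0.164]
[5.840e+02 3.800e+01 9.600e+01 5.950e+01 8.000e-01 8.410e+02 2.375e+02
 1.815e+02]
c [584.2  40.7] size [97.4 66.4] edges x [535.5 632.9] y [ 7.5 73.9] ang 1.13 0.76 0.08 0.74
```

View pics/v7.png

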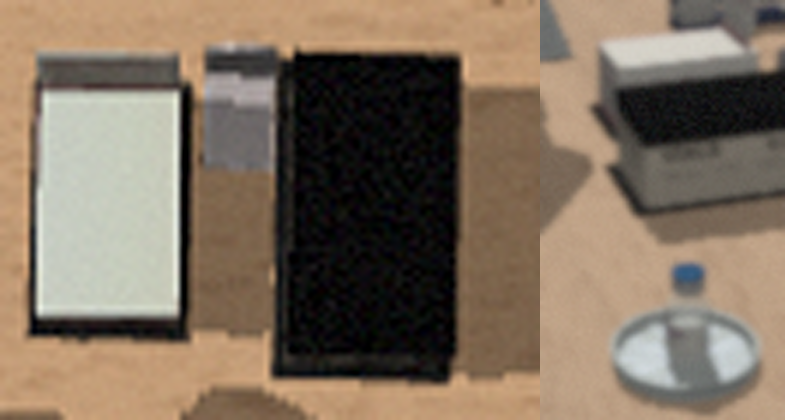

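Both cartons stand on their pads: the white one at crop (110,200) and the black one at (372,205). The vial is upright in the tray at (688,300). I'll check the white carton's near edge and yaw numerically.

Run:
```python
from h import *
c=lambda x,y:(220+(x+.5)/6-.5,148+(y+.5)/6-.5)
P=[pl('top',c(*p),.055)[:2]*1000 for p in((40,90),(184,90),(181,318),(36,318))];print(np.round(P,1));d=P[0]+P[1]-P[2]-P[3];print("white yaw",np.degrees(np.arctan2(d[1],d[0])))
t=cv2.imread('pics/t7.png');H=hsv(t);V=H[...,2].astype(np.float32)
g=np.full_like(V,0)
for lo,hi in((.055,0),):
    xs=[]
    for y in range(168,198):   # subpixel left/right borders of the white top, per row, saturation falls on white
        S=H[y,:,1].astype(float);Vv=V[y]
        i=np.where(S[220:255]<50)[0]+220;i=i[(i>222)&(i<252)]
        a,b=i.min(),i.max()
        R=b+(Vv[b]-70)/max(Vv[b]-Vv[b+1],1) if Vv[b+1]<70 else b+.5
        xs.append((y,R))
    w=np.array([pl('top',(x,y),.055)[:2] for y,x in xs]);print("right edge yaw",np.degrees(np.arctan(np.polyfit(w[:,0],w[:,1],1)[0])),w[:,1].mean())
for f in('t2','t3'):
    V=hsv(cv2.imread(f'pics/{f}.png'))[...,2].astype(float)
    for nm,(a,b) in {"short":(215,254),"long":(264,304)}.items():
        E=[[],[]]
        for y in range(175,200):
            q=V[y,a:b];i=np.where(q<90)[0];l,rr=i.min(),i.max()
            if l>0:E[0].append((y,a+l-(90-q[l])/(q[l-1]-q[l])))
            if rr<len(q)-1:E[1].append((y,a+rr+(90-q[rr])/(q[rr+1]-q[rr])))
        for e in E:
            if len(e)>15:
                w=np.array([pl('top',(x,y),.003)[:2] for y,x in e]);print(f,nm,np.degrees(np.arctan(np.polyfit(w[:,0],w[:,1],1)[0])),w[:,1].mean())
```

```text
[[632.7  67.9]
 [633.5   5.7]
 [534.9   5.7]
 [534.1  67.7]]
white yaw 0.04792277578495949
right edge yaw 4.936051533606951 0.05524293811226801
t2 short -0.216786203625076 0.07426759530664723
t2 short 0.3458610161285829 0.0026340288619521924
t2 long -0.3127296364183147 -0.03592851109174283
t2 long 0.19255499536029003 -0.11648498294894892
t3 short -0.19724921979958226 0.07421925228830906
t3 short 0.3379745767786855 0.0026995398479888804
t3 long -0.23143284560772537 -0.036004623613446994
t3 long -0.7625736416472638 -0.11449661587031981
```

```bash
python3 -c "
from cell import r
print(r.close_job())"
```

```text
the job is handed in; nothing more can be done
None
```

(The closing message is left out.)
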